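Sort the ink-sample bottles into their colour bays

ROBOT

A 7-joint arm with a two-finger parallel gripper is mounted at the origin on the work surface. World frame = base frame: x ahead of the robot, y to its left, z up, the work surface at z = 0. Lengths are in m, angles in rad, forces in N, time in s.
With the tool pointing down it reaches from about 0.4 to 0.9 m from the base axis. Payload 5.5 kg.
Tool frame: the origin (TCP) lies midway between the tips of the shut fingers; the grasp point (between the pads) lies 19 mm behind it (manip.grip_depth is the distance from the TCP to the grasp point, in m); z points along the fingers, y is the line along which they close (so a half turn about z gives the same grasp; the last joint's range is limited). The gripper opens to 92 mm and grips with 3 to 60 N. Pads are 19 mm wide; open, the fingers measure 130 mm over their backs; the gripper's body (75 mm by 190 mm) begins 47 mm behind the grasp point.
Start: joints at [-0.847, 0.501, -0.427, 1.55, 0.221, 1.138, -0.21], TCP at [0.289, 0.582, 0.227] pointing down, gripper open.
Joint ranges: [-2.88, 2.88], [-0.31, 2.03], [-1.54, 1.56], [0.2, 2.42], [-1.41, 4.55], [0.19, 2.02], [-2.57, 2.57]. Speed limits (rad/s): [2.57, 2.57, 3.14, 3.14, 3.14, 3.14, 3.14].

INTERFACE

Orientations are given as a unit quaternion [x, y, z, w].
In Python, from bench import manip, effector, viewer gives the robot as it stands. Calls block until the motion is done:
- manip.move_pose(position, orientation): joint-space move of the TCP to a pose.
- manip.servo_line(position, ori=None, vel=0.15): straight line of the TCP; ori=None keeps the orientation; vel is the mean speed in m/s.
- manip.movej(angles): joint-space move.
- effector.open_jaws() and effector.close(f_grip=None): open the fingers fully, or close them until they stop; f_grip is the grip in N (None keeps the last).
- manip.sleep(seconds).
- manip.solve_ik(position, orientation): joint angles nearest the present ones, or None.
- viewer.get_image(name): name is "side" or "top" or "wrist"; returns the picture (420x560x3 uint8, red, green, blue); there is no depth.
- viewer.get_calibration(name): a dict with "vfov" (degrees; the focal length in pixels is half the picture's height over the tangent of half this angle, whatever the lens; pixels are square), "cx", "cy" (the principal point, pixels), "eye" and "attitude" of the camera in the world. Camera axes: x right, y down, z forward; pixel columns grow to the right and rows downward; lengths in m; the calibration is good to about 2 mm. A picture is of the moment at which its call begins: read the wrist's pose just before it. get_calibration takes no time and is no camera call; for the wrist camera it gives the pose at the moment of the call.
A pose or a line that the arm cannot do raises manip.PlanningError and nothing moves.
- manip.hand_in(): hands the job in; it is judged then, once.
Readings, each from a call of its own:
- manip.current_clock(): time.
- manip.current_q(): joint angles.
- manip.current_joint_velocities(): joint speeds.
- manip.current_tau(): joint torques, N m.
- manip.current_tool_pos(): TCP position.
- manip.current_tcp_rot(): TCP orientation.
- manip.current_force(): force on the tool from outside, world axes, zero at the start.
- manip.current_wrist_torque(): the same for the moment, N m.
- manip.current_finger_gap(): finger opening in m.
- manip.current_gripper_force(): force on a finger pad.
Only numpy, scipy, OpenCV 4.12 (cv2) and the standard library are available. Lean on these libraries where they do the work, as an engineer would, in place of code of your own. Each camera call takes 0.05 s, during which the arm holds its last target. There are 200 camera calls.

TASK

Sort the three ink-sample bottles by cap colour: each must end standing upright on the bench, fully inside the bay of its own colour. Slide the standing orange and blue bottles along the bench without lifting or tipping them (their caps are loose); the green one lies jammed in the corner of the steel tray, so work it free, stand it up and put it in its bay as well. Leave the carton, the amber jar and the slide box where they are.

Things in the scene. Friction and masses are not known exactly. Their poses are not given: they have to be found in the camera images.
- orange_bottle: White octagonal plastic bottle with orange cap and foot band, 0.1 to 0.2 kg, 66 mm high: body 44 mm across flats, 46 high; collar 37 wide to 50; cap 31 in diameter to 66. Origin: centre of its underside; z towards the cap. Stands upright on the bench between the robot and the bays.
- blue_bottle: White octagonal plastic bottle with blue cap and foot band, 0.1 to 0.2 kg, 66 mm high: body 44 mm across flats, 46 high; collar 37 wide to 50; cap 31 in diameter to 66. Origin: centre of its underside; z towards the cap. Stands upright on the bench between the robot and the bays.
- green_bottle: White octagonal plastic bottle with green cap and foot band, 0.1 to 0.2 kg, 66 mm high: body 44 mm across flats, 46 high; collar 37 wide to 50; cap 31 in diameter to 66. Origin: centre of its underside; z towards the cap. Starts tipped over in the tray, lying along the tray's x with cap to +x, a flat against the tray's -y wall, underside at its -x wall: no room for a finger there.
- orange_bay: Orange bay: a U of orange sheet fixed to the bench, open towards the robot (-x), no floor step (orange patch inside). 84 mm wide (y) and 94 deep (x) inside; side and back walls 4 mm thick, 30 high. Origin on the bench between the side walls; back wall's inner face at x = +45 mm, mouth at x = -49. The three bays stand side by side in any order, about 140 mm apart.
- blue_bay: Blue bay: a U of blue sheet fixed to the bench, open towards the robot (-x), no floor step (blue patch inside). 84 mm wide (y) and 94 deep (x) inside; side and back walls 4 mm thick, 30 high. Origin on the bench between the side walls; back wall's inner face at x = +45 mm, mouth at x = -49. The three bays stand side by side in any order, about 140 mm apart.
- green_bay: Green bay: a U of green sheet fixed to the bench, open towards the robot (-x), no floor step (green patch inside). 84 mm wide (y) and 94 deep (x) inside; side and back walls 4 mm thick, 30 high. Origin on the bench between the side walls; back wall's inner face at x = +45 mm, mouth at x = -49. The three bays stand side by side in any order, about 140 mm apart.
- tray: Shallow open steel tray fixed to the bench at the robot's left, 170 (x) by 160 mm (y) outside. Floor and walls 4 mm thick; rim 26 mm above the bench (a lying bottle's top is at 48 mm, its axis at 26 mm). Origin at the centre of its underside; x points away from the robot, y to the left.
- pink_carton: Bystander: small white and pink carton, 50 x 50 x 60 mm high, loose on the bench to the right. Origin at the centre of its underside.
- amber_jar: Bystander: amber glass jar with a black lid, 60 mm in diameter, 78 mm high, loose, to the right of the bays. Origin at the centre of its underside.
- slide_box: Bystander: grey flat slide box, 60 (x) x 100 (y) x 30 mm high, loose, beyond the bays. Origin at the centre of its underside.
Things that resemble listed ones, but are neither listed nor needed, are in the scene too. Leave any turquoise or yellow look-alike of the blue_bottle alone.

How it is judged:
By the outcome, as a careful person would: the job done as asked, in the order asked, and still so for the second after the job is handed in, with the robot touching nothing.
It also fails if it takes over 72 s, if anything falls off the work surface, if the arm or the gripper's body presses on something with over 40 N, if the wrist force passes 120 N, or if a joint passes its speed limit or range.

## Working session

There is one attempt and no reset: what is moved stays moved. The work goes in short steps, each a Python script; the robot and the scene stay as the last script left them, time stands still between calls to the robot, and variables do not carry over. Pictures are saved under pics/ and viewed, at most 10 in all, crops included, and the job is handed in when it is done.

```bash
ls; mkdir -p pics; python3 - <<'E'
from bench import manip, effector, viewer
import cv2
for n in ("top","side"):
    cv2.imwrite(f"pics/{n}0.png",viewer.get_image(n)[:,:,::-1]); print(n,viewer.get_calibration(n))
print(viewer.get_calibration("wrist")); print(manip.current_clock(),manip.current_tool_pos(),manip.current_tcp_rot(),manip.grip_depth,manip.current_finger_gap())
E
```

```text
pics
top {'vfov': 47.50982327468682, 'cx': 278.77752938057, 'cy': 213.77859942489292, 'eye': array([0.37177997, 0.00682074, 1.01968278]), 'attitude': array([-0.69546157,  0.7118935 , -0.07142934,  0.06662362])}
side {'vfov': 56.830246134618235, 'cx': 281.2376444367053, 'cy': 208.64538236864806, 'eye': array([0.42047186, 0.58958211, 0.69158396]), 'attitude': array([-0.10394735,  0.91676929, -0.38211995,  0.05209001])}
{'vfov': 68.73794058186333, 'cx': 277.8229276134267, 'cy': 209.29934614914998, 'eye': array([0.2295929 , 0.61236344, 0.38393973]), 'attitude': array([0.84319781, 0.52264119, 0.06606099, 0.10723615])}
0.1 [0.28879981 0.58161989 0.22577798] [ 2.28350481e-01  9.73578601e-01 -8.46845958e-04 -2.20395955e-04] 0.0188 0.09175925288912949
```

View pics/top0.png

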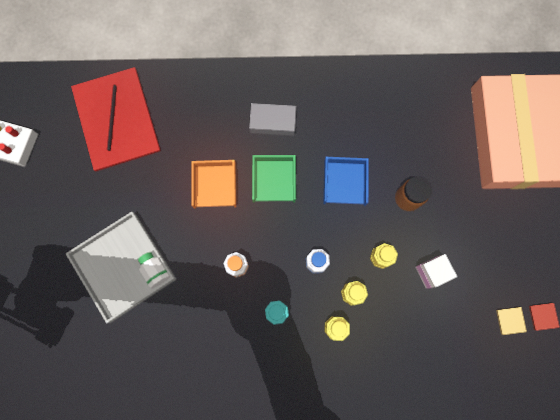

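View pics/side0.png

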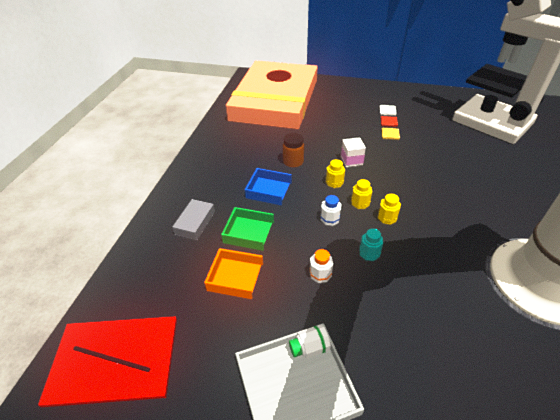

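The top view shows the bays from left to right: orange (214,184), green (274,178), blue (347,181). The orange bottle is at (235,264), blue at (318,260). The tray is turned about 30° with corners near (67,255), (134,213), (175,277) and (108,321), and the green bottle is in its right-hand corner with its cap at (147,258). The side view agrees, and there are yellow and turquoise decoys nearby.

```bash
cat > h.py <<'E'
import numpy as np, cv2
from scipy.spatial.transform import Rotation as R
from scipy.optimize import minimize
def cam(c):
    f=210/np.tan(np.radians(c["vfov"])/2); M=R.from_quat(c["attitude"]).as_matrix()
    return f,c["cx"],c["cy"],np.array(c["eye"]),M
def proj(c,P):
    f,cx,cy,e,M=cam(c); q=(np.atleast_2d(P)-e)@M
    return q[:,:2]/q[:,2:]*f+[cx,cy]
def unproj(c,uv,z):
    f,cx,cy,e,M=cam(c); uv=np.atleast_2d(uv).astype(float)
    d=np.c_[(uv-[cx,cy])/f,np.ones(len(uv))]@M.T
    return e+d*((z-e[2])/d[:,2])[:,None]
def blob(im,lo,hi,near=None,smin=110,vmin=50):
    h=cv2.cvtColor(im,cv2.COLOR_RGB2HSV)
    m=cv2.inRange(h,(lo,smin,vmin),(hi,255,255))
    n,l,s,ce=cv2.connectedComponentsWithStats(m)
    k=1+np.argmin([np.hypot(*(ce[i]-near)) if s[i,4]>25 else 1e9 for i in range(1,n)])
    return (l==k).astype(np.uint8)
def hullmask(c,P,S=4):
    uv=cv2.convexHull(((proj(c,P)+.5)*S*16-8).astype(np.int32))
    m=np.zeros((420*S,560*S),np.uint8); cv2.fillConvexPoly(m,uv,255,shift=4)
    return cv2.resize(m,(560,420),interpolation=cv2.INTER_AREA)/255.
def fit(c,m,shape,x0,step):
    m=cv2.morphologyEx(m,cv2.MORPH_CLOSE,np.ones((5,5))).astype(float)
    f=lambda x:np.abs(hullmask(c,shape(x))-m).sum()/m.sum()
    s=np.vstack([x0]+[np.array(x0)+np.eye(len(x0))[i]*step[i] for i in range(len(x0))])
    r=minimize(f,x0,method="Nelder-Mead",options=dict(initial_simplex=s,xatol=1e-4,fatol=1e-5)); return r.x,r.fun
def box(x0,x1,y0,y1,h):
    B=np.array([[x,y,z] for x in(x0,x1) for y in(y0,y1) for z in(0,h)])
    return lambda p:R.from_euler("z",p[2]).apply(B)+[p[0],p[1],0]
a=np.linspace(0,2*np.pi,24)
CAP=np.array([[.0155*np.cos(t),.0155*np.sin(t),z] for t in a for z in(.05,.066)])
cap=lambda p:CAP+[p[0],p[1],0]
bay=box(-.049,.049,-.046,.046,.03)
HUE=dict(orange=(5,18),green=(45,80),blue=(100,125))
E
cat > m.py <<'E'
from h import *
from bench import viewer
I={}
px=dict(top=dict(bay=dict(orange=(214,184),green=(274,178),blue=(347,181)),cap=dict(orange=(235,263),blue=(318,259))),
 side=dict(bay=dict(orange=(235,273),green=(248,228),blue=(268,186)),cap=dict(orange=(322,256),blue=(331,202))))
for n in px:
    c=viewer.get_calibration(n); im=cv2.imread(f"pics/{n}0.png")[:,:,::-1].copy()
    for k,d in px[n].items():
        for col,p in d.items():
            m=blob(im,*HUE[col],near=p); g=unproj(c,p,.02 if k=="bay" else .06)[0]
            x,r=fit(c,m,bay if k=="bay" else cap,[g[0],g[1]]+([0.] if k=="bay" else []),[.01,.01,.1])
            print(n,k,col,m.sum(),x.round(4),round(r,3))
    co=dict(top=[(67,255),(134,213),(175,277),(108,321)],side=[(268,420)]).get(n)
    print(unproj(c,co,.026).round(3).tolist())
t=cv2.imread("pics/top0.png")[200:330,55:190]; s=cv2.imread("pics/side0.png")[315:420,225:370]
o=np.zeros((600,800,3),np.uint8); o[:520-0,:400]=cv2.resize(t,None,fx=4,fy=4,interpolation=2)[:520,:400] if 0 else cv2.resize(t,(400,385),interpolation=2)[:385].repeat(1,0) if 0 else cv2.resize(t,(400,520),interpolation=2)
o[:290,400:]=cv2.resize(s,(400,290),interpolation=2)
cv2.imwrite("pics/tray.png",o)
E
python3 m.py
```

```text
top bay orange 2152 [ 0.6416  0.1378 -0.0062] 0.049
top bay green 1546 [ 0.6508  0.0047 -0.0216] 0.214
top bay blue 2087 [ 0.6418 -0.1501 -0.0678] 0.037
top cap orange 168 [0.4639 0.0894] 0.221
top cap blue 166 [ 0.4674 -0.0793] 0.23
[[0.491, 0.441, 0.026], [0.577, 0.305, 0.026], [0.44, 0.215, 0.026], [0.355, 0.349, 0.026]]
side bay orange 564 [0.6425 0.1072 0.0487] 2.511
side bay green 1638 [ 0.6522  0.0036 -0.0151] 0.035
side bay blue 1286 [ 0.6436 -0.1523 -0.0713] 0.034
side cap orange 59 [0.464 0.087] 2.705
side cap blue 139 [ 0.4679 -0.0842] 0.184
[[0.497, 0.401, 0.026]]
```

View pics/tray.png

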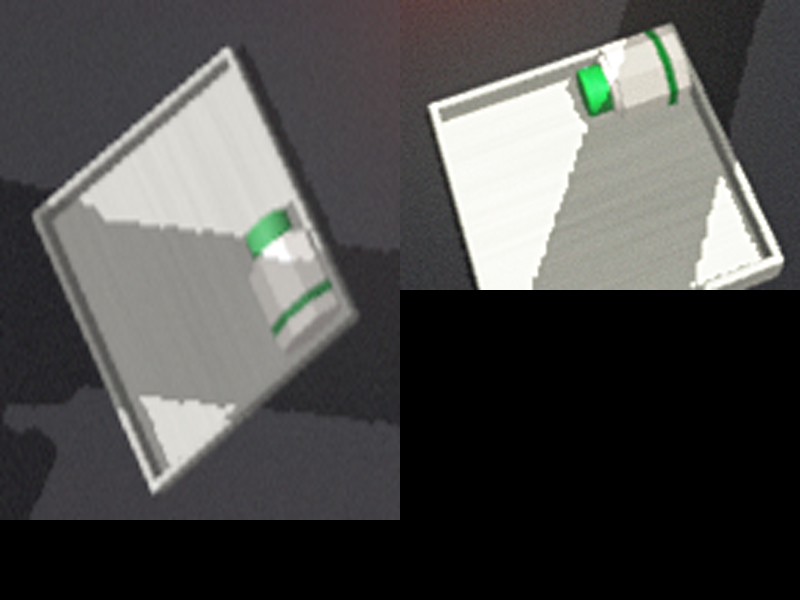

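```bash
cat > m2.py <<'E'
from h import *
from bench import viewer
from scipy.optimize import least_squares
C={n:viewer.get_calibration(n) for n in("top","side")}; IM={n:cv2.imread(f"pics/{n}0.png")[:,:,::-1].copy() for n in C}
K=dict(orange=[(235,263),(322,256)],blue=[(318,259),(331,202)])
B=dict(orange=[(214,184),(235,273)],green=[(274,178),(248,228)],blue=[(347,181),(268,186)])
W=dict(orange=(2,24),green=(42,85),blue=(98,130))
for d,sh,z in((K,cap,.06),(B,bay,.02)):
    for col,ps in d.items():
        for n,p in zip(C,ps):
            m=blob(IM[n],*W[col],near=p,smin=70,vmin=35)
            g=unproj(C[n],p,z)[0]; x,r=fit(C[n],m,sh,[g[0],g[1]]+([0.] if sh is bay else []),[.01,.01,.1])
            print("cap" if sh is cap else "bay",col,n,m.sum(),x.round(4),round(r,3))
T=np.array([[-.085,.08],[.085,.08],[.085,-.08],[-.085,-.08]])  # corners
top=np.array([[106.6,323],[66.8,253.75],[133,212],[175.5,278.75]]);side=np.array([[236.6,353.7],[323.6,324.8],[362.7,409.9]])
def tr(p): return np.c_[T@np.array([[np.cos(p[2]),np.sin(p[2])],[-np.sin(p[2]),np.cos(p[2])]])+p[:2],np.full(4,.026)]
def res(p,k): 
    q=tr(p); return np.r_[(proj(C["top"],q)-top).ravel()*k[0],(proj(C["side"],q)[[2,3,0]]-side).ravel()*k[1]]
for k in((1,0),(0,1),(1,1)):
    r=least_squares(res,[.466,.328,.58],args=(k,)); print("tray",r.x.round(4),r.fun.round(1))
E
python3 m2.py
```

```text
cap orange top 185 [0.464  0.0894] 0.115
cap orange side 215 [0.4649 0.0855] 0.089
cap blue top 174 [ 0.4673 -0.0788] 0.178
cap blue side 146 [ 0.4693 -0.0848] 0.146
bay orange top 2230 [ 0.6416  0.1367 -0.0066] 0.072
bay orange side 3989 [ 0.6232  0.1652 -0.2866] 0.529
bay green top 2029 [ 0.6504  0.0065 -0.0211] 0.045
bay green side 1666 [ 0.6523  0.0037 -0.0167] 0.031
bay blue top 2130 [ 0.6417 -0.1501 -0.0677] 0.033
bay blue side 1324 [ 0.6438 -0.1522 -0.0713] 0.045
tray [0.4652 0.3286 0.5646] [ 0.7  0.1 -0.1 -0.2  0.1 -0.2 -0.7  0.3  0.  -0.   0.  -0.   0.  -0. ]
tray [0.4669 0.3313 0.5638] [-0.  -0.  -0.  -0.  -0.  -0.  -0.  -0.  -1.2 -0.5  0.  -0.8  1.   0.7]
tray [0.4661 0.33   0.5646] [-0.  -0.3 -0.8 -0.6 -0.5 -0.6 -1.3 -0.2 -0.5 -1.   0.5 -1.3  1.6 -0.1]
```

The top and side fits agree to about 3 mm, the bay spacing comes out near 140 mm, and the tray edges fit. Next I slide the orange bottle, then the blue one.

```bash
cat >> h.py <<'E'
from bench import manip, effector, viewer
def down(phi):  # tool down, closing axis at angle phi
    t=(phi+np.pi/2)/2; return np.array([np.cos(t),np.sin(t),0,0])
def bestphi(p,phis):
    o=[]; q=manip.current_q()
    for f in phis:
        s=manip.solve_ik(list(p),list(down(f)))
        if s is not None: o.append((np.abs(np.array(s)-q).max(),f))
    return min(o)[1]
ZS=.0355
def slide(p,way,phis,up=.13):
    f=bestphi([*p,.12],phis); o=list(down(f)); print("phi",f)
    manip.move_pose([*p,up],o); manip.servo_line([*p,ZS],vel=.15)
    effector.close(f_grip=6); print("gap",manip.current_finger_gap(),manip.current_tool_pos(),manip.current_force().round(2))
    for w in way: manip.servo_line([*w,ZS],vel=.09)
    print("force",np.round(manip.current_force(),2)); effector.open_jaws(); manip.servo_line([*way[-1],up],vel=.2)
    print("t",manip.current_clock())
def look(name):
    im=viewer.get_image("top"); cv2.imwrite(f"pics/{name}.png",im[:,:,::-1]); return im
E
python3 - <<'E'
from h import *
slide((.4645,.0875),[(.55,.137),(.637,.137)],[0,np.pi,-np.pi])
im=look("a1"); s=viewer.get_image("side"); cv2.imwrite("pics/a1c.png",np.hstack([cv2.resize(im[140:340,150:350],(400,400)),cv2.resize(s[170:350,190:370],(400,400))])[:,:,::-1])
E
```

```text
phi 0
gap 0.046430496419056895 [0.46432604 0.08744243 0.03552239] [-0.61  0.99  1.85]
force [ 0.32 -0.31  2.58]
t 7.4667
```

View pics/a1c.png

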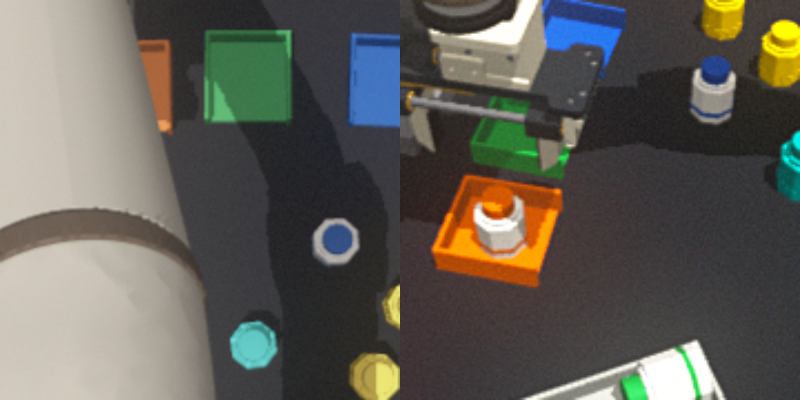

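The side crop shows the orange bottle upright near (500,220), well inside its bay. Blue is next.

```bash
python3 - <<'E'
from h import *
slide((.468,-.082),[(.55,-.145),(.638,-.151)],[0,np.pi,-np.pi])
s=viewer.get_image("side"); cv2.imwrite("pics/b1.png",s[:,:,::-1])
# plan green: checks only
ty=.5646; ux=np.array([np.cos(ty),np.sin(ty)]); uy=np.array([-ux[1],ux[0]]); T=np.array([.4661,.330])
p=T+ux*(-.081+.026)+uy*(-.076+.022)
print("green grasp",p)
for f in (ty+np.pi/2,ty-np.pi/2): print(f, manip.solve_ik([*p,.0285],list(down(f))))
def tilt(h,th,flip):  # tool pointing heading h, th below horizontal
    z=np.array([np.cos(h)*np.cos(th),np.sin(h)*np.cos(th),-np.sin(th)]); y=np.array([-np.sin(h),np.cos(h),0])*flip
    return R.from_matrix(np.c_[np.cross(y,z),y,z]).as_quat()
c=T+ux*(-.081+.032)
for th in (.5,.6,.7,.8):
  for fl in(1,-1):
    # lying: direction (-sin th along ux, -cos th down) == heading ty, angle pi/2+th below horizontal
    g=tilt(ty,np.pi/2+th,fl); zz=R.from_quat(g).apply([0,0,1]); tcp=np.r_[c,.031]+zz*.0188
    a=manip.solve_ik(list(tcp),list(g)); out=[None if a is None else np.round(a,2)]
    for hd in(0,.2,.4,ty):
        u=tilt(hd,th,fl); tcp=np.array([.52,.05,.032])+R.from_quat(u).apply([0,0,.0188]); b=manip.solve_ik(list(tcp),list(u)); out.append(None if b is None else np.round(b,2))
    print(th,fl,*out,sep="\n   ")
E
```

```text
phi 0
gap 0.04417669705359847 [ 0.46787197 -0.08201613  0.03551551] [-0.58  0.6   1.03]
force [ 0.95 -1.37  0.28]
t 14.2083
green grasp [0.44853006 0.25495137]
2.1353963267948965 [-0.17900066  0.57763145 -0.48017233  2.01371519  0.43042904  0.64913745
  1.19432817]
-1.0061963267948966 [-0.69032468  0.53030693  0.14835967  2.03127661 -0.13498696  0.58902966
 -1.45584896]
0.5
   1
   [-0.29  0.91 -0.54  1.57  0.34  1.28  1.2 ]
   None
   None
   None
   None
0.5
   -1
   [-0.76  0.84  0.16  1.59 -0.16  1.23 -1.53]
   None
   None
   None
   None
0.6
   1
   [-0.3   0.98 -0.54  1.48  0.33  1.41  1.21]
   None
   None
   None
   None
0.6
   -1
   [-0.76  0.91  0.17  1.5  -0.16  1.35 -1.53]
   None
   None
   None
   None
0.7
   1
   [-0.31  1.04 -0.54  1.39  0.32  1.52  1.22]
   None
   None
   None
   None
0.7
   -1
   [-0.75  0.98  0.18  1.41 -0.17  1.47 -1.52]
   None
   None
   None
   None
0.8
   1
   [-0.33  1.11 -0.54  1.3   0.31  1.64  1.22]
   None
   None
   None
   None
0.8
   -1
   [-0.75  1.05  0.19  1.32 -0.18  1.59 -1.52]
   None
   None
   None
   None
```

View pics/b1.png

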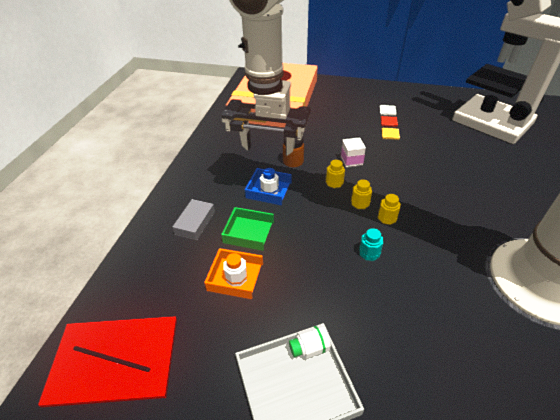

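Blue is now inside its bay at (268,182), orange is still in place at (235,268), and green is still jammed at (310,343). The upright pose failed IK at that spot, so I'll scan for reachable stand-up places.

```bash
cat >> h.py <<'E'
def tilt(h,th,flip):  # tool heading h, th below horizontal, closing axis horizontal
    z=np.array([np.cos(h)*np.cos(th),np.sin(h)*np.cos(th),-np.sin(th)]); y=np.array([-np.sin(h),np.cos(h),0])*flip
    return R.from_matrix(np.c_[np.cross(y,z),y,z]).as_quat()
ty=.5646; ux=np.array([np.cos(ty),np.sin(ty)]); uy=np.array([-ux[1],ux[0]]); TR=np.array([.4661,.330])
E
python3 - <<'E'
from h import *
t0=manip.current_clock(); n=0
P=[(.5,.05),(.54,.0),(.55,.1),(.55,-.05),(.6,.25),(.65,.25),(.45,.1),(.4,.15)]
for th in(.6,.75,.87,1.0):
  for p in P:
    for hd in np.arange(-np.pi,np.pi,np.pi/6):
      for fl in(1,-1):
        u=tilt(hd,th,fl); tcp=np.array([*p,.034])+R.from_quat(u).apply([0,0,.0188])
        b=manip.solve_ik(list(tcp),list(u))
        if b is not None: print(th,p,round(hd,2),fl,np.round(b,2))
print(manip.current_clock()-t0)
E
```

```text
0.6 (0.5, 0.05) -3.14 1 [-0.3   1.16  0.35  1.25 -0.31  1.77 -1.44]
0.6 (0.5, 0.05) -3.14 -1 [ 0.12  1.16 -0.4   1.23  0.17  1.77  1.28]
0.6 (0.5, 0.05) -2.62 1 [-0.47  1.13  0.32  1.3  -0.01  1.67 -1.23]
0.6 (0.5, 0.05) -2.62 -1 [-0.04  1.15 -0.43  1.28  0.47  1.79  1.5 ]
0.6 (0.5, 0.05) -2.09 1 [-0.67  1.05  0.3   1.5   0.26  1.44 -1.07]
0.6 (0.5, 0.05) -2.09 -1 [-0.16  1.08 -0.47  1.48  0.76  1.7   1.66]
0.6 (0.5, 0.05) -1.57 1 [-0.93  0.97  0.39  1.8   0.5   1.1  -0.98]
0.6 (0.5, 0.05) -1.57 -1 [-0.28  0.98 -0.48  1.77  1.04  1.52  1.75]
0.6 (0.5, 0.05) -1.05 1 [-1.27  0.97  0.61  2.14  0.79  0.62 -1.04]
0.6 (0.5, 0.05) -1.05 -1 [-1.76  1.9   1.44  2.15 -1.23  0.91 -2.45]
0.6 (0.5, 0.05) 1.05 1 [ 1.01  0.94 -0.64  2.23 -1.28  0.49 -1.82]
0.6 (0.5, 0.05) 1.05 -1 [ 1.02  0.94 -0.65  2.23 -1.27  0.48  1.31]
0.6 (0.5, 0.05) 1.57 1 [-0.14  1.04  0.68  1.93 -1.36  1.59 -1.72]
0.6 (0.5, 0.05) 1.57 -1 [ 0.72  0.93 -0.41  1.9  -0.7   0.94  0.98]
0.6 (0.5, 0.05) 2.09 1 [-0.04  1.04  0.42  1.61 -0.9   1.58 -1.76]
0.6 (0.5, 0.05) 2.09 -1 [ 0.51  1.02 -0.36  1.59 -0.38  1.3   0.96]
0.6 (0.5, 
[... 28230 characters left out ...]
0.38  0.89 -1.03]
1.0 (0.4, 0.15) -1.57 -1 [-0.29  0.75 -0.58  2.    0.84  1.17  1.7 ]
1.0 (0.4, 0.15) -1.05 1 [-1.    0.59  0.17  2.22  0.75  0.68 -1.  ]
1.0 (0.4, 0.15) -1.05 -1 [-1.84  1.43  1.4   2.24 -1.14  0.92 -2.42]
1.0 (0.4, 0.15) -0.52 1 [-0.02  0.78 -0.97  2.41  1.61  1.16 -1.19]
1.0 (0.4, 0.15) 1.57 1 [ 1.06  1.2  -1.32  2.27  1.05  0.66  2.26]
1.0 (0.4, 0.15) 1.57 -1 [ 0.45  0.61 -0.48  2.28 -0.77  0.44  0.76]
1.0 (0.4, 0.15) 2.09 1 [-0.31  0.67  0.34  2.09 -0.89  0.97 -1.9 ]
1.0 (0.4, 0.15) 2.09 -1 [ 0.31  0.68 -0.41  2.07 -0.37  0.74  0.79]
1.0 (0.4, 0.15) 2.62 1 [-0.39  0.73  0.31  1.92 -0.6   1.1  -1.76]
1.0 (0.4, 0.15) 2.62 -1 [ 0.18  0.75 -0.42  1.9  -0.1   0.98  0.92]
0.0
```

```bash
python3 - <<'E'
from h import *
P=lambda x,y,z:[*(TR+ux*x+uy*y),z]
x=-.081+.027; y=-.054+.002; o=list(down(ty+np.pi/2))
manip.move_pose(P(x,y,.11),o); manip.servo_line(P(x,y,.0285),vel=.12)
print(manip.current_tool_pos(),manip.current_force().round(1))
effector.close(f_grip=15); print("gap",manip.current_finger_gap(),manip.current_force().round(1))
manip.servo_line(P(x,y,.034),vel=.05); manip.servo_line(P(x+.012,.0,.034),vel=.08); print("gap",manip.current_finger_gap())
manip.servo_line(P(x+.012,.0,.029),vel=.05); effector.open_jaws(); manip.servo_line(P(x+.012,0,.13),vel=.2)
print(manip.current_clock())
c=viewer.get_calibration("wrist"); w=viewer.get_image("wrist"); s=viewer.get_image("side")
np.save("wc.npy",c,allow_pickle=True); cv2.imwrite("pics/w2.png",w[:,:,::-1])
cv2.imwrite("pics/c2.png",np.hstack([cv2.resize(w,(450,338)),cv2.resize(s[300:,200:390],(350,221)).repeat(1,0) if 0 else cv2.resize(s[240:,200:400],(350,338))])[:,:,::-1])
E
```

```text
[0.44872953 0.25749198 0.02889969] [ 0.1 -0.2  0.3]
gap 0.043971683294788635 [ 0.  -0.5  1.3]
gap 0.04392172044678032
20.4417
```

View pics/c2.png

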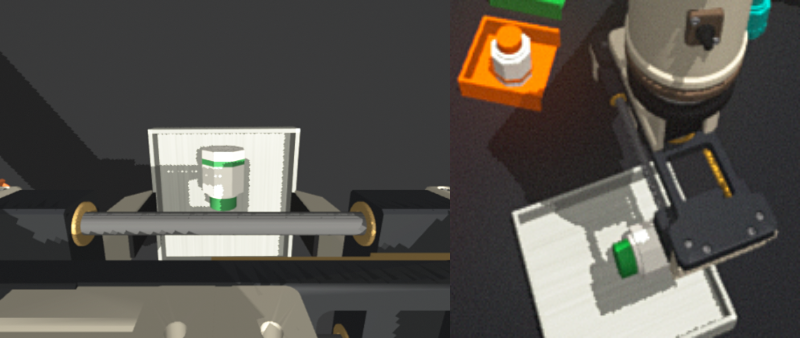

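The wrist and side crops show the bottle clear of the walls in mid-tray, still lying aligned with its cap towards +x. Next comes the leaning grasp and standing it up.

```bash
python3 - <<'E'
from h import *
th=.7; g=tilt(ty,np.pi/2+th,1); zg=R.from_quat(g).apply([0,0,1])
G=np.r_[TR+ux*(-.069+.030),.031]+zg*.0188
hd=-np.pi/2; u=tilt(hd,th,1); zu=R.from_quat(u).apply([0,0,1]); B=np.array([.48,.06])
U=lambda z:list(np.r_[B-.005*np.array([np.cos(hd),np.sin(hd)]),z]+zu*.0188)
manip.move_pose(list(G-zg*.09),list(g)); manip.servo_line(list(G),vel=.12)
print(manip.current_force().round(1)); effector.close(f_grip=30); print("gap",manip.current_finger_gap(),manip.current_force().round(1))
manip.servo_line(list(G+[0,0,.14]),vel=.15); print("gap",manip.current_finger_gap())
manip.move_pose(U(.11),list(u)); print("gap",manip.current_finger_gap(),manip.current_force().round(2),manip.current_clock())
s=viewer.get_image("side"); t=viewer.get_image("top")
cv2.imwrite("pics/d.png",np.hstack([cv2.resize(s[150:400,200:460],(400,385)),cv2.resize(t[150:350,130:338],(400,385))])[:,:,::-1])
E
```

```text
[ 0.1  0.8 -0.2]
gap 0.04372202605599063 [ 0.3 -0.4 -0.3]
gap 0.043762068407597644
gap 0.044208686299906284 [-0.18  0.59 -1.25] 26.15
```

View pics/d.png

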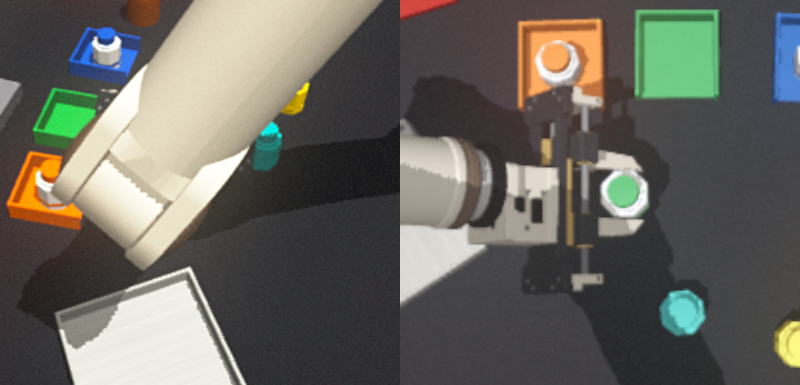

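The top crop shows the green bottle held upright, cap up at (625,190), clear of the orange bay. I'll lower it until it touches, release, and regrasp from above.

```bash
python3 - <<'E'
from h import *
th=.7; hd=-np.pi/2; u=tilt(hd,th,1); zu=R.from_quat(u).apply([0,0,1]); B=np.array([.48,.06])
U=lambda z:list(np.r_[B-.005*np.array([np.cos(hd),np.sin(hd)]),z]+zu*.0188)
manip.servo_line(U(.034),vel=.1); manip.sleep(.2); f0=manip.current_force()[2]; z=.034
while z>.0285:
    z-=.001; manip.servo_line(U(z),vel=.03); f=manip.current_force()[2]-f0
    if f>1.5: break
print("contact z",z,f); effector.open_jaws(); manip.sleep(.2)
manip.servo_line(list(np.array(U(z))-zu*.10),vel=.15)
p=manip.current_tool_pos(); manip.servo_line([p[0],p[1]+.05,.22],vel=.2)
print(manip.current_clock())
c=viewer.get_calibration("top"); im=look("e"); cs=viewer.get_calibration("side"); s=viewer.get_image("side")
m=blob(im,42,85,near=proj(c,[*B,.06])[0],smin=70,vmin=35); print(m.sum(),fit(c,m,cap,list(B),[.01,.01]))
cv2.imwrite("pics/ec.png",np.hstack([cv2.resize(s[150:400,200:460],(400,385)),cv2.resize(im[150:350,130:338],(400,385))])[:,:,::-1])
E
```

```text
contact z 0.027999999999999997 -0.12967371403281902
31.6833
171 (array([0.48044484, 0.0610513 ]), np.float64(0.18681343882582271))
```

View pics/ec.png

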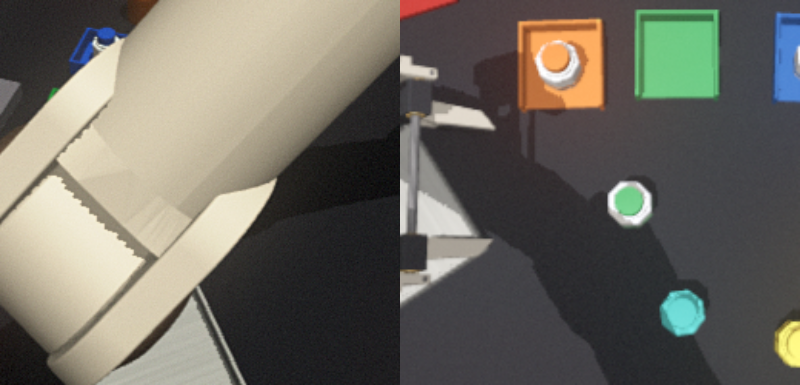

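Green stands upright at (0.480, 0.061). I'll put it in its bay.

```bash
python3 - <<'E'
from h import *
slide((.4804,.061),[(.55,.007),(.647,.0048)],[0,np.pi,-np.pi],up=.15)
manip.move_pose([.40,.25,.30],list(down(0)))
print(manip.current_clock())
im=look("f"); s=viewer.get_image("side"); c=viewer.get_calibration("top")
for k,p in dict(orange=(.637,.137),green=(.647,.005),blue=(.638,-.151)).items():
    try: m=blob(im,*dict(orange=(2,24),green=(42,85),blue=(98,130))[k],near=proj(c,[*p,.06])[0],smin=70,vmin=35); print(k,m.sum())
    except Exception as e: print(e)
cv2.imwrite("pics/fc.png",np.hstack([cv2.resize(s[130:330,180:440],(400,308)),cv2.resize(im[130:338,180:450],(400,308))])[:,:,::-1])
E
```

```text
phi 0
gap 0.04389873851630968 [0.48035158 0.06093785 0.03551058] [-0.23  0.48  1.48]
force [-0.71  1.86 -0.36]
t 38.3083
39.725
orange 1977
green 1730
blue 1839
```

View pics/fc.png

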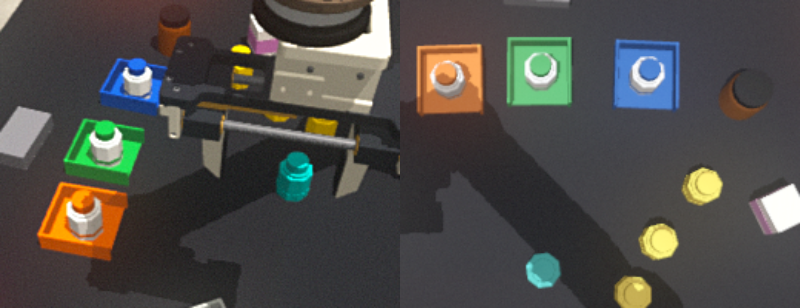

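All three bottles stand upright inside their own bays at (450,78), (541,70) and (648,73) in the top crop. The bystanders and decoys look undisturbed.

```bash
python3 -c "
from bench import manip
print(manip.hand_in())"
```

```text
the job is handed in; nothing more can be done
None
```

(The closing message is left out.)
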